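Load the counting chamber into the microscope stage

TASK

Of the three white counting pieces on the bench, take the one whose outline matches the rectangular recess in the microscope's stage and load it: push the sprung jaw at the recess's far end back with it and let it down until it lies flat and fully home in the recess, clamped by the jaw, then let go. Do not knock the microscope's optical head above the stage, and leave the other two pieces where they are.

Things in the scene. Friction and masses are not known exactly. Their poses are not given: they have to be found in the camera images.
- chamber: The counting chamber that fits: a white rectangular plastic block 78 x 54 x 18 mm (along its x, y, z) with two clear windows on top, lying flat on the bench, about 90 g. Origin: centre of its underside. It is the same either way round.
- small_chamber: A smaller white block of the same kind, 62 x 40 x 18 mm, too small for the recess; to be left alone. Origin: centre of its underside.
- round_dish: A round white dish, 60 mm in diameter, 18 mm high; to be left alone. Origin: centre of its underside.
- scope: Stereo microscope fixed to the bench. Base 270 mm (its x) by 200 mm (its y); stage surface 60 mm above the bench; a column on the base at its x = +95 mm carries the head. Its x axis points roughly to the robot's left (world +y), z up. Origin: centre of the base's underside.
- seat (a point): Where the centre of the chamber's underside is when fully home: on the recess floor, 6 mm below the stage surface, at the microscope's (-50, 0, 54) mm, axes as the microscope's. The recess is 56 mm wide in y (1 mm play a side) and runs from its fixed near wall at x = -39 mm to x = +55 mm, the far part filled by the sprung jaw. Home, the chamber is pressed to the near wall and stands 12 mm proud.
- jaw_face (a point): Middle of the top edge of the sprung steel jaw's near face, 12 mm above the stage surface; the jaw is 50 mm wide and 9 mm thick in x. Unloaded, the face is at x = +32 mm from the seat, so that the gap to the near wall is only 71 mm: the chamber must push it back at least 7 mm before it can go down.
- jaw (a joint): Travel of the jaw in m away from the near wall (along the microscope's +x): 0 at rest, 0.013 at its stop; 0.007 with the chamber home. A spring resists with about 3 N at rest to 8 N at the stop.
- head: Optical head fixed above the recess, not to be knocked. Origin: centre of the lens's lower face, 145 mm above the stage surface, straight above the seat. Lens tube of radius 30 mm, 40 mm high, below a housing 68 (x) by 90 (y) by 92 mm; eyepieces slope up to -y, an arm joins the column at +x. The -x side is free: a tool leaning back to -x by 35 to 50 degrees from vertical passes below it.
Mind the look-alikes: they are no part of the job. What is shaped like the chamber but black, red or turquoise is not meant.

How it is judged:
By the outcome, as a careful person would: the job done as asked, in the order asked, and still so for the second after the job is handed in, with the robot touching nothing.
It also fails if it takes over 48 s, if anything falls off the work surface, if the arm or the gripper's body presses on something with over 40 N, if the wrist force passes 120 N, or if a joint passes its speed limit or range.

ROBOT

A 7-joint arm with a two-finger parallel gripper is mounted at the origin on the work surface. World frame = base frame: x ahead of the robot, y to its left, z up, the work surface at z = 0. Lengths are in m, angles in rad, forces in N, time in s.
With the tool pointing down it reaches from about 0.425 to 0.8 m from the base axis. Payload 8.3 kg.
Tool frame: the origin (TCP) lies on the front face of the gripper's body, between the roots of the fingers; the fingertips stand 73 mm ahead of it and the grasp point (between the pads) lies manip.pinch_z ahead of it (manip.pinch_z is the distance from the TCP to the grasp point, in m); z points along the fingers, y is the line along which they close (so a half turn about z gives the same grasp; the last joint's range is limited). The gripper opens to 85 mm and grips with 20 to 120 N. Pads are 22 mm wide; open, the fingers measure 114 mm over their backs; the gripper's body (76 mm by 85 mm) begins 54 mm behind the grasp point. The pads swing forward as they close: fully open they stand 13 mm farther back than shut.
Start: joints at [-1.172, 0.383, 0.016, 1.37, -0.006, 1.388, -0.046], TCP at [0.278, 0.56, 0.304] pointing down, gripper open.
Joint ranges: [-2.95, 2.95], [-0.25, 2.06], [-1.52, 1.56], [0.18, 2.33], [-1.44, 4.58], [0.02, 2.06], [-3.01, 3.01]. Speed limits (rad/s): [2.39, 2.39, 3.01, 3.01, 3.14, 3.14, 3.14].

INTERFACE

Orientations are given as a rotation vector (axis times angle).
In Python, from rig import manip, optics, job_done, finder gives the robot as it stands.
- The arm moves only by the tool drive_tool, never from a script. Its argument "increments" is a list of rows, each a list of 7 numbers: the shift along the tool's x, y, z in units of 25 cm (1.0 is 25 cm), then the turn, a rotation vector about the tool's x, y, z in units of 45 degrees (1.0 is 45 degrees), then the opening, from 0 (shut) to 1 (fully open). A call has 1 to 8 rows; each row is the pose to reach, as a shift and turn from the pose commanded when the call began, along the tool's axes at that moment; what a row does not reach only later rows make up. A row lasts 1/8 s, in which the tool goes at most 62.5 mm and 10.7 degrees, less where a joint would pass 70% of its speed; a pose out of reach is approached as far as the arm can. A call with a number of a shift or a turn outside -1 to 1 is refused whole. A call with a gripper value outside its range is refused whole. The fingers move at their own pace and stop on an object; "squeeze" is the grip in N (left out, the last holds). Time passes only in rows, so rows that repeat a pose let the fingers close. It gives the time, the measured TCP pose, the force, the opening and the grip force at its end, in the units of the state.
- manip.state(): the state, without advancing time (a new reading comes with each control period).
- optics.read_camera(name): name is "side" or "top"; returns the picture (420x560x3 uint8, blue, green, red); there is no depth.
- optics.camera_params(name): a dict with "fov_y" (degrees; the focal length in pixels is half the picture's height over the tangent of half this angle, whatever the lens; pixels are square), "cx", "cy" (the principal point, pixels), "rvec" (rotation vector, rad) and "tvec" (3), from world to camera coordinates, as OpenCV has them. Camera axes: x right, y down, z forward; pixel columns grow to the right and rows downward; lengths in m; the calibration is good to about 2 mm. A picture is of the moment at which its call begins. camera_params takes no time and is no camera call.
- job_done(): hands the job in; it is judged then, once.
Trained networks look in the newest picture that a camera, given by its name, has taken for a name from the list of things; names that differ only in an ending like _2 or _b are one class to them, and where a whole thing is asked for, a point or a joint stands for the part that bears it (a point fixed in the world has none). Each returns a list of dicts, best first, with "score" (0 to 1); they miss things now and then, are a little off and sometimes report something else, mostly with a low value. They report only what shows in the picture. A call takes as long as a camera call. They do not tell look-alikes from the thing itself.
- finder.outline_of(name, camera): "pixels" (420x560 bool, what is visible of it) and "rect" ([left, top, right, bottom] in pixels, round what is visible of it).
- finder.spot_point(name, camera): "position" ([column, row] in pixels: a listed point, or the origin of a listed thing).
The state is a dict: "clock": time; "qpos": joint angles; "qd": joint speeds; "joint_efforts": joint torques, N m; "position": TCP position; "ee_rot": TCP orientation; "wrist_force": force on the tool from outside, world axes, zero at the start; "wrist_torque": the same for the moment, N m; "gripper_width": finger opening in m; "gripper_force": force on a finger pad.
Only numpy, scipy, OpenCV 4.12 (cv2) and the standard library are available. Lean on these libraries where they do the work, as an engineer would, in place of code of your own. Each camera call takes 0.05 s, during which the arm holds its last target. There are 200 camera calls.

## Working session

There is one attempt and no reset: what is moved stays moved. The work goes in short steps, Python scripts to look and compute and a tool call to move; the robot and the scene stay as the last step left them, time stands still between calls to the robot, and variables do not carry over. Pictures are saved under pics/ and viewed, at most 10 in all, crops included, and the job is handed in when it is done.

Besides the shell and the picture viewer there is one more tool, called after ">>>" by a JSON object that holds its "method" and its "body", one argument or row to a line. drive_tool: Moves the arm, as the interface text tells. Its arguments: {"type":"object","properties":{"increments":{"type":"array","items":{"type":"array","items":{"type":"number"}}},"squeeze":{"type":"number"}},"required":["increments"]}

```bash
mkdir -p pics; ls
python3 - <<'E'
from rig import manip, optics, job_done, finder
import cv2
for c in ("side","top"):
    cv2.imwrite(f"pics/{c}0.png",optics.read_camera(c)); print(c,optics.camera_params(c))
    for n in ("chamber","small_chamber","round_dish","scope","head","seat","jaw_face"):
        try:
            print(n,[(round(d["score"],2),d["position"]) for d in finder.spot_point(n,c)][:4], [(round(d["score"],2),d["rect"]) for d in finder.outline_of(n,c)][:4] if n not in("seat","jaw_face") else "")
        except Exception as e: print(n,e)
print(manip.state(), manip.pinch_z)
E
```

```text
pics
side {'fov_y': 54.97942925936362, 'cx': 281.1729281804939, 'cy': 204.08898047812102, 'rvec': array([ 2.28959602, -0.0739221 ,  0.01335122]), 'tvec': array([-0.53540276,  0.06672658,  1.15312549])}
chamber [(0.92, [283.7, 277.6]), (0.83, [220.5, 329.1]), (0.66, [280.2, 382.5]), (0.6, [281.9, 326.8])] [(0.93, [206.3, 309.3, 243.5, 347.9]), (0.84, [264.9, 307.3, 298.3, 344.4]), (0.82, [254.4, 359.7, 303.3, 409.4]), (0.73, [264.9, 261.0, 299.2, 293.2])]
small_chamber [(0.62, [277.6, 241.0])] [(0.65, [265.2, 232.3, 289.5, 245.3])]
round_dish [(0.73, [325.4, 269.6])] [(0.57, [315.8, 255.4, 341.0, 280.7])]
scope [(0.78, [287.1, 182.3])] [(0.82, [246.3, 46.4, 350.2, 218.1])]
head [(0.62, [292.2, 134.5])] [(0.67, [270.9, 53.6, 350.3, 141.5])]
seat [(0.56, [291.2, 177.4])] 
jaw_face [(0.62, [289.6, 171.6])] 
top {'fov_y': 48.22521351439127, 'cx': 277.02898585972355, 'cy': 211.49821553494738, 'rvec': array([ 2.17690479, -2.18732233,  0.10017729]), 'tvec': array([-0.1333625 ,  0.53554334,  1.34815964])}
chamber [(0.88, [308.7, 217.1]), (0.76, [392.9, 218.7]), (0.72, [353.4, 218.3]), (0.56, 
[... 513 characters left out ...]
'qpos': array([-1.17191839,  0.38338754,  0.01641773,  1.37011037, -0.0062718 ,
        1.3881616 , -0.04646822]), 'qd': array([ 0.00091914,  0.00050904,  0.00217398,  0.0011543 ,  0.00170023,
       -0.00129289, -0.00129944]), 'joint_efforts': array([-4.58121267e-04, -6.27338576e+01,  8.42285659e-01, -3.72086799e+01,
        1.64622953e-02,  2.94585567e-03,  1.32000693e-05]), 'position': array([0.27843768, 0.5595443 , 0.30388257]), 'ee_rot': array([-7.18823083e-01, -3.05822096e+00,  1.80569105e-05]), 'wrist_force': array([ 0.81518602,  0.18442098, -0.10978077]), 'wrist_torque': array([-0.05567311,  0.01211706, -0.00182198]), 'gripper_force': 0.0, 'gripper_width': 0.08568560803631649} 0.0539
```

View both.

Run:
```python
import cv2
a=cv2.imread("pics/side0.png")[30:420,180:380]; b=cv2.imread("pics/top0.png")[100:290,80:420]
cv2.imwrite("pics/s1.png",cv2.resize(a,None,fx=1.5,fy=1.5,interpolation=cv2.INTER_CUBIC)); cv2.imwrite("pics/t1.png",cv2.resize(b,None,fx=2.3,fy=2.3,interpolation=cv2.INTER_CUBIC))
```

```text
(no output)
```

View pics/s1.png

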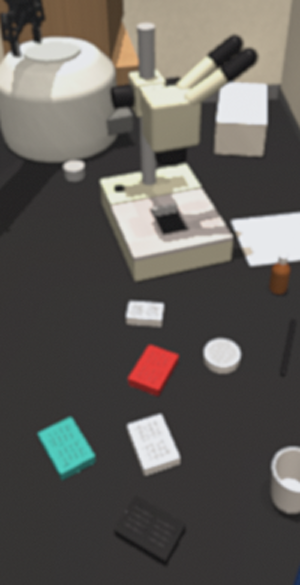

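View pics/t1.png

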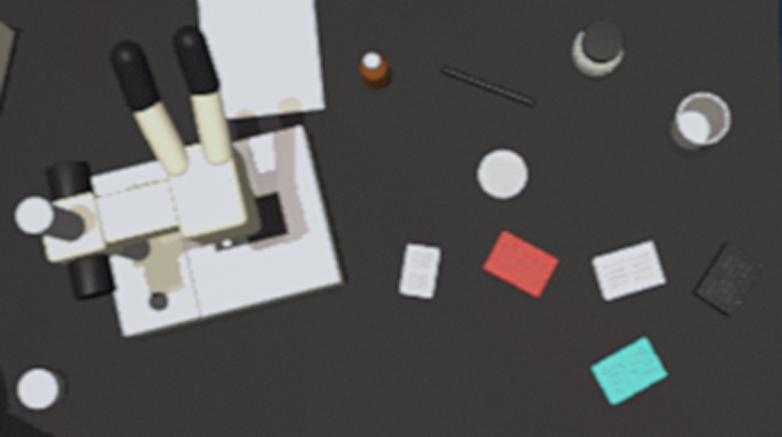

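The white pieces are at top-picture pixels (353,218) (large rectangle), (263,217) (small rectangle) and (299,176) (round dish). In the side picture they are at (282,327), (277,239) and (328,267). The large one at top (353,218) / side (282,327) has the 78x54 proportions and fits the recess. The red, turquoise and black blocks are look-alikes. Next I measure both poses by fitting model edges in both cameras.

```bash
cat > h.py <<'E'
import numpy as np, cv2
from scipy.optimize import least_squares
from scipy.ndimage import map_coordinates
from scipy.spatial.transform import Rotation as R
from rig import manip, optics, finder
P={c:optics.camera_params(c) for c in("side","top")}
def K(c):
    p=P[c]; f=210/np.tan(np.radians(p["fov_y"]/2)); return np.array([[f,0,p["cx"]],[0,f,p["cy"]],[0,0,1.]])
def proj(c,X):
    X=np.atleast_2d(X); p=P[c]; return cv2.projectPoints(X.astype(float),p["rvec"],p["tvec"],K(c),None)[0][:,0]
def back(c,uv,z):
    p=P[c]; Rm=cv2.Rodrigues(p["rvec"])[0]; o=-Rm.T@p["tvec"]; d=Rm.T@np.linalg.inv(K(c))@np.array([*uv,1.]); return o+d*(z-o[2])/d[2]
def pose(q,X):  # q=x,y,z,yaw
    c,s=np.cos(q[3]),np.sin(q[3]); return np.asarray(X)@np.array([[c,s,0],[-s,c,0],[0,0,1]])+q[:3]
def edgefit(q,segs,imgs,free=(0,1,3),w=5,it=8,n=25,verbose=True):
    """segs: list of (cam,A,B) body-frame segments; fit by strongest gradient normal to the projected edge"""
    q=np.array(q,float); g={c:cv2.GaussianBlur(cv2.cvtColor(i,cv2.COLOR_BGR2GRAY).astype(float),(0,0),.7) for c,i in imgs.items()}
    for k in range(it):
        ww=max(w*(.75**k),1.8); obs=[]
        for j,(c,A,B) in enumerate(segs):
            t=np.linspace(.08,.92,n)[:,None]; Xb=np.array(A)*(1-t)+np.array(B)*t; uv=proj(c,pose(q,Xb)); d=uv[-1]-uv[0]; nn=np.array([-d[1],d[0]])/np.hypot(*d)
            s=np.arange(-ww,ww+.01,.2); pr=map_coordinates(g[c],[uv[:,1:]+s*nn[1],uv[:,:1]+s*nn[0]],order=1)
            gr=abs(np.gradient(pr,axis=1)); m=gr.max(1)>.8
            wt=gr**4; off=(wt*s).sum(1)/wt.sum(1)
            obs+=[(c,x,u+o*nn,nn,j) for x,u,o,ok in zip(Xb,uv,off,m) if ok]
        def res(v):
            qq=q.copy(); qq[list(free)]=v; r=[]
            for c in("side","top"):
                o=[b for b in obs if b[0]==c]
                if o: r.append((((proj(c,pose(qq,[b[1] for b in o]))-[b[2] for b in o])*[b[3] for b in o]).sum(1)))
            return np.concatenate(r)
        sol=least_squares(res,q[list(free)],loss="soft_l1",f_scale=.4,x_scale=[.01]*len(free)); q[list(free)]=sol.x
    if verbose:
        r=res(sol.x); js=[b[4] for c in("side","top") for b in obs if b[0]==c]
        print("q",q.round(4),"seg mean res px",[(segs[j][0],round(np.mean(r[np.array(js)==j]),2)) for j in sorted(set(js))])
    return q
def rect(hx,hy,z,cx=0,cy=0): p=[(cx-hx,cy-hy,z),(cx+hx,cy-hy,z),(cx+hx,cy+hy,z),(cx-hx,cy+hy,z)]; return [(p[i],p[(i+1)%4]) for i in range(4)]
E
cat > m1.py <<'E'
from h import *
im={c:cv2.imread(f"pics/{c}0.png") for c in("side","top")}
a=back("top",(353.4,218.3),.018); b=back("side",(281.9,324),.018); print("chamber",a,b)
for yaw in(1.3,1.57,1.8):
    q=[*((a+b)/2)[:2],0,yaw]
    T=rect(.039,.027,.018)
    for cams in(("top",),("side",),("top","side")): 
        edgefit(q,[(c,A,B) for c in cams for A,B in T],im)
C=[back("top",(80+u/2.3,100+v/2.3),.06) for u,v in((303,125),(342,283),(124,335))]; print("stage corners",np.round(C,3))
E
python3 m1.py
```

```text
chamber [ 0.51430362 -0.35987534  0.018     ] [ 0.5173838  -0.35934914  0.018     ]
q [ 0.5175 -0.3584  0.      1.8582] seg mean res px [('top', np.float64(-0.38)), ('top', np.float64(-0.58)), ('top', np.float64(-0.38)), ('top', np.float64(-0.58))]
q [ 0.5164 -0.3578  0.      1.8507] seg mean res px [('side', np.float64(-0.61)), ('side', np.float64(-0.51)), ('side', np.float64(-0.55)), ('side', np.float64(-0.39))]
q [ 0.517  -0.3579  0.      1.8544] seg mean res px [('top', np.float64(-0.53)), ('top', np.float64(-0.38)), ('top', np.float64(-0.23)), ('top', np.float64(-0.77)), ('side', np.float64(-0.38)), ('side', np.float64(-0.61)), ('side', np.float64(-0.76)), ('side', np.float64(-0.29))]
q [ 0.5175 -0.3584  0.      1.8583] seg mean res px [('top', np.float64(-0.38)), ('top', np.float64(-0.58)), ('top', np.float64(-0.38)), ('top', np.float64(-0.58))]
q [ 0.5164 -0.3578  0.      1.8517] seg mean res px [('side', np.float64(-0.61)), ('side', np.float64(-0.51)), ('side', np.float64(-0.55)), ('side', np.float64(-0.39))]
q [ 0.517  -0.3579  0.      1.8545] seg mean res px [('top', np.flo
[... 206 characters left out ...]
0.29))]
q [ 0.5175 -0.3584  0.      1.8583] seg mean res px [('top', np.float64(-0.38)), ('top', np.float64(-0.58)), ('top', np.float64(-0.38)), ('top', np.float64(-0.58))]
q [ 0.5164 -0.3578  0.      1.8518] seg mean res px [('side', np.float64(-0.61)), ('side', np.float64(-0.51)), ('side', np.float64(-0.55)), ('side', np.float64(-0.39))]
q [ 0.517  -0.3579  0.      1.8545] seg mean res px [('top', np.float64(-0.53)), ('top', np.float64(-0.38)), ('top', np.float64(-0.23)), ('top', np.float64(-0.77)), ('side', np.float64(-0.38)), ('side', np.float64(-0.61)), ('side', np.float64(-0.76)), ('side', np.float64(-0.29))]
stage corners [[0.697 0.051 0.06 ]
 [0.5   0.002 0.06 ]
 [0.437 0.268 0.06 ]]
```

```bash
cat > m2.py <<'E'
from h import *
im={c:cv2.imread(f"pics/{c}0.png") for c in("side","top")}
H=.06
near=((-.135,-.1,H),(-.135,.1,H)); left=((-.135,.1,H),(.135,.1,H)); far=((-.135,-.1,H),(-.085,-.1,H))
rw=((-.089,-.028,H),(-.089,.028,H)); ry=((-.089,.028,H),(-.06,.028,H))
q0=[.567,.1595,0,1.803]
for cams in(("top",),("side",),("top","side")):
    q=edgefit(q0,[(c,A,B) for c in cams for A,B in(near,left)]+[("top",*far)]*("top" in cams),im)
    edgefit(q,[(c,A,B) for c in cams for A,B in(rw,ry)],im,w=3)
print("seat",pose(q,[(-.05,0,.054)]))
v=[]
for c in("top","side"):
    I=cv2.resize(im[c],None,fx=5,fy=5,interpolation=cv2.INTER_CUBIC)
    for A,B in[near,left,far,*rect(.047,.028,H,cx=-.042),*rect(.039,.027,.072,cx=-.05)]:
        p=np.round((proj(c,pose(q,[A,B]))+.5)*5-.5).astype(int); cv2.line(I,tuple(map(int,p[0])),tuple(map(int,p[1])),(0,200,0),1)
    u=proj(c,pose(q,[(-.07,0,H)]))[0]*5; x,y=int(u[0]),int(u[1]); v.append(I[max(0,y-200):,max(0,x-190):][:400,:380])
cv2.imwrite("pics/scope.png",np.hstack(v))
c=proj("side",[(.517,-.358,.018)])[0]
E
python3 m2.py
```

```text
q [0.5673 0.1588 0.     1.8276] seg mean res px [('top', np.float64(0.0)), ('top', np.float64(0.32)), ('top', np.float64(-0.22))]
q [0.568  0.1631 0.     1.8166] seg mean res px [('top', np.float64(0.0)), ('top', np.float64(0.0))]
q [0.5671 0.1608 0.     1.8119] seg mean res px [('side', np.float64(0.0)), ('side', np.float64(-0.0))]
q [0.5702 0.1653 0.     1.7875] seg mean res px [('side', np.float64(0.0)), ('side', np.float64(0.0))]
q [0.5673 0.1594 0.     1.8236] seg mean res px [('top', np.float64(0.2)), ('top', np.float64(0.38)), ('side', np.float64(-0.34)), ('side', np.float64(-0.04)), ('top', np.float64(-0.31))]
q [0.5688 0.1637 0.     1.8068] seg mean res px [('top', np.float64(0.14)), ('top', np.float64(0.06)), ('side', np.float64(-0.27)), ('side', np.float64(-0.07))]
seat [[0.57979542 0.11097248 0.054     ]]
```

View pics/scope.png

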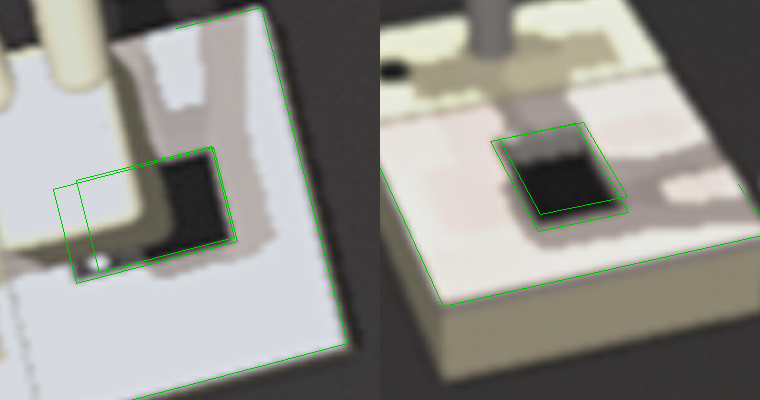

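The fit puts the scope at about (0.567, 0.160) with yaw about 1.82, and the seat at about (0.580, 0.112). The recess opening shows dark at about (205,195) in the left crop and (565,185) in the right crop, with the jaw at its far end. Next I confirm the chosen chamber in a crop and check the route in the full views.

```bash
cat >> h.py <<'E'
def target(grip,yaw,lean,tipz_lo,xoff):
    pass
def inc(p1,R1,s=None):
    """increment row (units) from measured pose to TCP pose p1,R1"""
    s=s or manip.state(); R0=R.from_rotvec(s["ee_rot"]); return np.r_[R0.inv().apply(p1-s["position"])/.25,(R0.inv()*R1).as_rotvec()/np.radians(45)].round(3)
def Rtool(yaw,lean,flip=1):
    """tool z = sin(lean)*u - cos(lean)*ez with u=(cos yaw,sin yaw); tool y = flip * left of u"""
    u=np.array([np.cos(yaw),np.sin(yaw),0]); z=np.sin(lean)*u-np.cos(lean)*np.array([0,0,1]); y=flip*np.array([-u[1],u[0],0]); return R.from_matrix(np.c_[np.cross(y,z),y,z])
E
python3 - <<'E'
from h import *
im={c:cv2.imread(f"pics/{c}0.png") for c in("side","top")}
s=im["side"]; t=im["top"]
c=cv2.resize(t[190:285,245:420],(400,217),interpolation=cv2.INTER_CUBIC); d=cv2.resize(s[225:415,195:350],(400,490),interpolation=cv2.INTER_CUBIC)[:,:400]
left=np.vstack([cv2.resize(t,(390,293)),cv2.resize(s,(390,293))]); right=np.vstack([c,d[:369]])
cv2.imwrite("pics/comp.png",np.hstack([left,right]))
st=manip.state(); R0=R.from_rotvec(st["ee_rot"]); print(R0.as_matrix().round(3))
for f in(1,-1):
    for L in (0,40): print(f,L,np.degrees((R0.inv()*Rtool(1.84,np.radians(L),f)).as_rotvec()).round(1))
E
```

```text
[[-0.895  0.445 -0.   ]
 [ 0.445  0.895 -0.   ]
 [ 0.    -0.    -1.   ]]
1 0 [   0.    -0.  -131.9]
1 40 [ -45.6  -20.4 -125.4]
-1 0 [-0.  -0.  48.1]
-1 40 [-16.8  37.6  46.1]
```

View pics/comp.png

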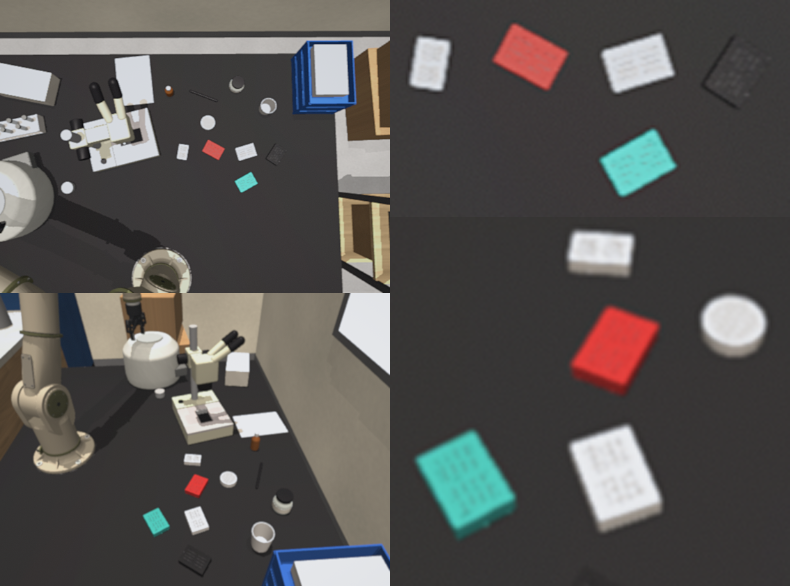

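The enlarged crops confirm it. The white block at crop (638,62) / (615,480) is the large rectangle; the red, turquoise and black blocks and the small white block and dish are not meant. I'll plan the route now.

```bash
cat >> h.py <<'E'
CH=np.array([.517,-.358,0,1.8545]); LEAN=np.radians(40)
def grasp_tcp(q,lean=LEAN,lo=.007,xc=-.005,D=.072):
    """TCP for fingers whose lowest tip corner is lo above the chamber underside at chamber x=xc; q chamber pose"""
    c,s=np.cos(lean),np.sin(lean); tx=xc+.011*c-D*s; tz=lo+.011*s+D*c; return pose(q,[(tx,0,tz)])[0],Rtool(q[3],lean,-1)
E
python3 - <<'E'
from h import *
from scipy.spatial.transform import Slerp
g,Rg=grasp_tcp(CH); pre=g+[0,0,.08]; print("pre",pre)
st=manip.state(); R0=R.from_rotvec(st["ee_rot"]); sl=Slerp([0,1],R.concatenate([R0,Rg]))
p,Rc=st["position"],R0
for w,f in(((.34,.33,.37),.15),((.42,.10,.37),.35),((.46,-.13,.34),.65),((.50,-.33,.28),.9),(pre,1)):
    R1=sl(f); print(np.r_[Rc.inv().apply(np.array(w)-p)/.25,(Rc.inv()*R1).as_rotvec()/np.radians(45)].round(3)); p,Rc=np.array(w),R1
E
```

```text
pre [ 0.52899546 -0.39914114  0.14922586]
[-0.629 -0.712 -0.264 -0.055  0.126  0.151]
[-0.767 -0.592 -0.1   -0.073  0.167  0.201]
[-0.741 -0.572 -0.098 -0.11   0.251  0.302]
[-0.779 -0.312 -0.138 -0.092  0.209  0.252]
[-0.551 -0.004  0.245 -0.037  0.084  0.101]
```

>>> {"method": "drive_tool", "body": {
  "increments": [
    [-0.1,-0.1,-0.25,-0.01,0.03,0.04,1],
    [-0.63,-0.71,-0.264,-0.055,0.126,0.15,1],
    [-0.63,-0.71,-0.264,-0.055,0.126,0.15,1],
    [-0.63,-0.71,-0.264,-0.055,0.126,0.15,1],
    [-0.63,-0.71,-0.264,-0.055,0.126,0.15,1]
  ]
}}

```text
clock: 1.92
position: [0.3422, 0.3266, 0.3709]
ee_rot: [-0.881, -2.925, -0.101]
wrist_force: [-0.2, 1.1, 1.2]
gripper_width: 0.085
gripper_force: 0.0
```

>>> {"method": "drive_tool", "body": {
  "increments": [
    [-0.767,-0.592,-0.1,-0.073,0.167,0.2,1],
    [-0.767,-0.592,-0.1,-0.073,0.167,0.2,1],
    [-0.767,-0.592,-0.1,-0.073,0.167,0.2,1],
    [-0.767,-0.592,-0.1,-0.073,0.167,0.2,1]
  ]
}}

```text
clock: 2.42
position: [0.421, 0.0988, 0.3701]
ee_rot: [-1.058, -2.736, -0.222]
wrist_force: [1.4, 0.0, 0.3]
gripper_width: 0.0857
gripper_force: 0.0
```

>>> {"method": "drive_tool", "body": {
  "increments": [
    [-0.74,-0.572,-0.098,-0.11,0.25,0.3,1],
    [-0.74,-0.572,-0.098,-0.11,0.25,0.3,1],
    [-0.74,-0.572,-0.098,-0.11,0.25,0.3,1],
    [-0.74,-0.572,-0.098,-0.11,0.25,0.3,1],
    [-0.74,-0.572,-0.098,-0.11,0.25,0.3,1]
  ]
}}

```text
clock: 3.05
position: [0.4609, -0.1324, 0.3387]
ee_rot: [-1.303, -2.419, -0.383]
wrist_force: [0.6, 0.6, -0.5]
gripper_width: 0.0851
gripper_force: 0.0
```

Tracking well; continue to the pre-grasp.

>>> {"method": "drive_tool", "body": {
  "increments": [
    [-0.78,-0.31,-0.14,-0.09,0.21,0.25,1],
    [-0.78,-0.31,-0.14,-0.09,0.21,0.25,1],
    [-0.78,-0.31,-0.14,-0.09,0.21,0.25,1],
    [-0.78,-0.31,-0.14,-0.09,0.21,0.25,1]
  ]
}}

```text
clock: 3.55
position: [0.5025, -0.3308, 0.2775]
ee_rot: [-1.456, -2.138, -0.505]
wrist_force: [0.1, 0.1, 0.2]
gripper_width: 0.0855
gripper_force: 0.0
```

>>> {"method": "drive_tool", "body": {
  "increments": [
    [-0.55,0,0.245,-0.037,0.084,0.1,1],
    [-0.55,0,0.245,-0.037,0.084,0.1,1],
    [-0.55,0,0.245,-0.037,0.084,0.1,1],
    [-0.55,0,0.245,-0.037,0.084,0.1,1]
  ]
}}

```text
clock: 4.05
position: [0.5327, -0.3966, 0.1469]
ee_rot: [-1.508, -2.022, -0.551]
wrist_force: [0.1, 0.3, 0.1]
gripper_width: 0.0853
gripper_force: 0.0
```

Run:
```python
from h import *
st=manip.state(); print(st["qpos"].round(2),st["position"],manip.pinch_z)
g,Rg=grasp_tcp(CH)
for dz in(.08,.015,0): print(dz,inc(g+[0,0,dz],Rg,st))
print("up in tool",Rg.inv().apply([0,0,.01])/.25)
```

```text
[ 0.46  1.06  0.65  0.91 -0.79  1.99  1.26] [ 0.53272282 -0.39659983  0.14687626] 0.0539
0.08 [ 0.002 -0.017 -0.011 -0.006 -0.005  0.005]
0.015 [-0.166 -0.017  0.188 -0.006 -0.005  0.005]
0 [-0.205 -0.017  0.234 -0.006 -0.005  0.005]
up in tool [ 0.0257115   0.         -0.03064178]
```

>>> {"method": "drive_tool", "body": {
  "increments": [
    [-0.166,-0.017,0.188,-0.006,-0.005,0.005,1],
    [-0.166,-0.017,0.188,-0.006,-0.005,0.005,0.73],
    [-0.166,-0.017,0.188,-0.006,-0.005,0.005,0.73],
    [-0.166,-0.017,0.188,-0.006,-0.005,0.005,0.73]
  ]
}}

```text
clock: 4.55
position: [0.5301, -0.4007, 0.0906]
ee_rot: [-1.519, -2.031, -0.552]
wrist_force: [0.6, 0.3, 0.6]
gripper_width: 0.0629
gripper_force: 0.0
```

Run:
```python
from h import *
st=manip.state(); print(st["qpos"].round(2),st["position"],st["gripper_width"],st["wrist_force"])
g,Rg=grasp_tcp(CH)
for dz in(.015,0,-.007): print(dz,inc(g+[0,0,dz],Rg,st))
im={c:optics.read_camera(c) for c in P}
q=edgefit(CH,[("top",A,B) for A,B in rect(.039,.027,.018)[1:3]+rect(.039,.027,.018)[:1]],im)
v=[]
for c in("top","side"):
    u=proj(c,CH[:3]+[0,-.02,.05])[0].astype(int); v.append(cv2.resize(im[c][max(u[1]-60,0):][:120,u[0]-65:u[0]+65],(390,360),interpolation=cv2.INTER_CUBIC))
cv2.imwrite("pics/g1.png",np.hstack(v))
```

```text
[ 0.46  1.11  0.65  0.95 -0.79  1.9   1.3 ] [ 0.53013154 -0.40066109  0.09059489] 0.06289213769283097 [0.59890893 0.30108629 0.61496291]
0.015 [-0.011 -0.003  0.024  0.004  0.009  0.004]
0 [-0.049 -0.003  0.07   0.004  0.009  0.004]
-0.007 [-0.067 -0.003  0.092  0.004  0.009  0.004]
q [ 0.5172 -0.3567  0.      1.8575] seg mean res px [('top', np.float64(0.0)), ('top', np.float64(-0.28)), ('top', np.float64(-0.27))]
```

View pics/g1.png

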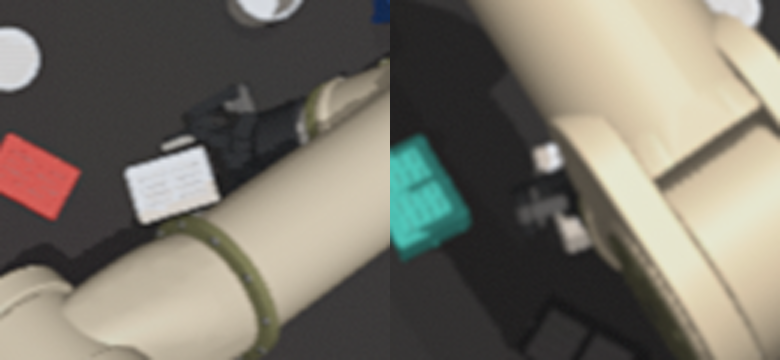

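The picture shows the fingers straddling the white block: one finger at (178,143) left crop, the chamber at (172,185), nothing touched yet. Next I probe down gently to find the finger length.

>>> {"method": "drive_tool", "body": {
  "increments": [
    [-0.03,-0.003,0.046,0.004,0.009,0.004,0.73],
    [-0.049,-0.003,0.07,0.004,0.009,0.004,0.73],
    [-0.049,-0.003,0.07,0.004,0.009,0.004,0.73]
  ]
}}

```text
clock: 5.03
position: [0.5273, -0.3985, 0.0644]
ee_rot: [-1.516, -2.015, -0.552]
wrist_force: [0.1, -0.8, 0.2]
gripper_width: 0.0622
gripper_force: 0.0
```

>>> {"method": "drive_tool", "body": {
  "increments": [
    [-0.01,0,0.012,0,0,0,0.73],
    [-0.02,0,0.024,0,0,0,0.73],
    [-0.02,0,0.024,0,0,0,0.73]
  ]
}}

```text
clock: 5.4
position: [0.5276, -0.3988, 0.0577]
ee_rot: [-1.516, -2.017, -0.552]
wrist_force: [0.5, 0.6, -0.2]
gripper_width: 0.0626
gripper_force: 0.0
```

Run:
```python
from h import *
st=manip.state(); print(st["qpos"].round(2),st["position"],st["gripper_width"],st["wrist_force"])
g,Rg=grasp_tcp(CH)
for dz in(.0,-.01): print(dz,g+[0,0,dz],inc(g+[0,0,dz],Rg,st))
```

```text
[ 0.47  1.15  0.64  0.96 -0.8   1.87  1.31] [ 0.52763064 -0.39882798  0.05770205] 0.06255840206241808 [ 0.47643116  0.58878115 -0.1766587 ]
0.0 [ 0.52899546 -0.39914114  0.06922586] [ 0.028  0.005 -0.037 -0.002 -0.004 -0.003]
-0.01 [ 0.52899546 -0.39914114  0.05922586] [ 0.002  0.005 -0.006 -0.002 -0.004 -0.003]
```

>>> {"method": "drive_tool", "body": {
  "increments": [
    [0.005,0,-0.006,0,0,0,0.73],
    [-0.008,0,0.009,0,0,0,0.73],
    [-0.008,0,0.009,0,0,0,0.73]
  ]
}}

```text
clock: 5.78
position: [0.5281, -0.3993, 0.0563]
ee_rot: [-1.516, -2.019, -0.553]
wrist_force: [-0.5, -1.5, 8.1]
gripper_width: 0.0623
gripper_force: 4.0
```

>>> {"method": "drive_tool", "body": {
  "increments": [
    [-0.008,0,0.009,0,0,0,0.73],
    [-0.008,0,0.009,0,0,0,0.73]
  ]
}}

```text
clock: 6.02
position: [0.5281, -0.3994, 0.0561]
ee_rot: [-1.515, -2.02, -0.554]
wrist_force: [-2.6, -0.3, 22.0]
gripper_width: 0.0623
gripper_force: 10.9
```

```bash
cat >> h.py <<'E'
TX=-.004+.011*np.cos(LEAN)-.066*np.sin(LEAN); TZ=.065   # TCP in chamber frame when gripped (x, z above underside)
def tcp(q): return pose(q,[(TX,0,TZ)])[0],Rtool(q[3],LEAN,-1)
E
python3 - <<'E'
from h import *
CH[:]=[.517,-.3575,0,1.8555]
print(inc(*tcp(CH)),tcp(CH)[0])
E
```

```text
[ 0.039  0.004 -0.013  0.001 -0.004 -0.001] [ 0.52767247 -0.3939679   0.065     ]
```

>>> {"method": "drive_tool", "body": {
  "increments": [
    [0.049,0.004,-0.025,0.001,-0.004,-0.001,0.73],
    [0.049,0.004,-0.025,0.001,-0.004,-0.001,0.73],
    [0.049,0.004,-0.025,0.001,-0.004,-0.001,0.73]
  ]
}}

```text
clock: 6.4
position: [0.5273, -0.3934, 0.0642]
ee_rot: [-1.517, -2.021, -0.549]
wrist_force: [0.7, 0.4, 0.3]
gripper_width: 0.0626
gripper_force: 0.0
```

Run:
```python
from h import *
CH[:]=[.517,-.3575,0,1.8555]
print(inc(*tcp(CH)),tcp(CH)[0])
```

```text
[ 0.     0.001 -0.004 -0.002 -0.    -0.003] [ 0.52767247 -0.3939679   0.065     ]
```

>>> {"method": "drive_tool", "body": {
  "increments": [
    [0,0.001,-0.004,0,0,0,0.4],
    [0,0.001,-0.004,0,0,0,0.4],
    [0,0.001,-0.004,0,0,0,0.4],
    [0,0.001,-0.004,0,0,0,0.4]
  ],
  "squeeze": 70
}}

```text
clock: 6.9
position: [0.5276, -0.3941, 0.0651]
ee_rot: [-1.517, -2.02, -0.549]
wrist_force: [0.6, -0.4, -0.9]
gripper_width: 0.052
gripper_force: 73.2
```

>>> {"method": "drive_tool", "body": {
  "increments": [
    [0.1,0,-0.12,0,0,0,0.4],
    [0.206,0,-0.245,0,0,0,0.4],
    [0.206,0,-0.245,0,0,0,0.4]
  ]
}}

```text
clock: 7.28
position: [0.5287, -0.395, 0.1495]
ee_rot: [-1.519, -2.027, -0.549]
wrist_force: [-0.4, -0.2, -0.6]
gripper_width: 0.0519
gripper_force: 73.3
```

Run:
```python
from h import *
st=manip.state(); print(st["qpos"].round(2),st["position"],st["gripper_width"],st["gripper_force"],st["wrist_force"])
# seat estimates
SC=[.5675,.160,0,1.818]; seat=np.array([*pose(SC,[(-.05,0,0)])[0][:2],.054,SC[3]]); print("seat",seat)
p,Rc=st["position"],R.from_rotvec(st["ee_rot"])
for w in((-.25,0,.10),(-.10,0,.07),(-.012,0,.03)):
    q=np.r_[pose(seat,[w])[0],seat[3]]; t,R1=tcp(q); print(w,t.round(3),np.r_[Rc.inv().apply(t-p)/.25,(Rc.inv()*R1).as_rotvec()/np.radians(45)].round(3)); p,Rc=t,R1
```

```text
[ 0.46  1.04  0.66  0.94 -0.78  1.97  1.26] [ 0.52868688 -0.395017    0.14951479] 0.0519346259329548 73.30116748809814 [-0.44708627 -0.1795987  -0.62662864]
seat [0.57973468 0.11151998 0.054      1.818     ]
(-0.25, 0, 0.1) [ 0.65  -0.168  0.219] [ 0.744  0.722  0.257 -0.03   0.007  0.037]
(-0.1, 0, 0.07) [ 0.614 -0.022  0.189] [0.382 0.    0.478 0.    0.    0.   ]
(-0.012, 0, 0.03) [0.592 0.063 0.149] [ 0.167 -0.     0.349  0.     0.     0.   ]
```

>>> {"method": "drive_tool", "body": {
  "increments": [
    [0.744,0.722,0.257,-0.03,0.007,0.037,0.4],
    [0.744,0.722,0.257,-0.03,0.007,0.037,0.4],
    [0.744,0.722,0.257,-0.03,0.007,0.037,0.4],
    [0.744,0.722,0.257,-0.03,0.007,0.037,0.4],
    [0.744,0.722,0.257,-0.03,0.007,0.037,0.4],
    [0.744,0.722,0.257,-0.03,0.007,0.037,0.4]
  ]
}}

```text
clock: 8.02
position: [0.6502, -0.1656, 0.2149]
ee_rot: [-1.552, -1.993, -0.566]
wrist_force: [0.6, -0.1, -1.4]
gripper_width: 0.0517
gripper_force: 73.3
```

>>> {"method": "drive_tool", "body": {
  "increments": [
    [0.1,0,0.12,0,0,0,0.4],
    [0.2,0,0.24,0,0,0,0.4],
    [0.3,0,0.36,0,0,0,0.4],
    [0.382,0,0.478,0,0,0,0.4],
    [0.382,0,0.478,0,0,0,0.4]
  ]
}}

```text
clock: 8.65
position: [0.6116, -0.0204, 0.1845]
ee_rot: [-1.553, -1.989, -0.565]
wrist_force: [0.5, -0.3, -0.7]
gripper_width: 0.0518
gripper_force: 73.3
```

Run:
```python
from h import *
st=manip.state(); print(st["qpos"].round(2),st["position"],st["gripper_width"],st["gripper_force"],st["wrist_force"])
im={c:optics.read_camera(c) for c in P}
for c in im: cv2.imwrite(f"pics/{c}2.png",im[c])
v=[]
for c in("top","side"):
    u=proj(c,[.59,.05,.12])[0].astype(int); v.append(cv2.resize(im[c][max(u[1]-90,0):][:180,u[0]-65:u[0]+65],(390,540),interpolation=cv2.INTER_CUBIC))
cv2.imwrite("pics/p1.png",np.hstack(v))
```

```text
[-0.14  0.73  0.6   1.41 -0.91  1.67  0.86] [ 0.61164221 -0.02040936  0.18451085] 0.05179967309837571 73.325514793396 [ 0.47078223 -0.2502775  -0.66024559]
```

View pics/p1.png

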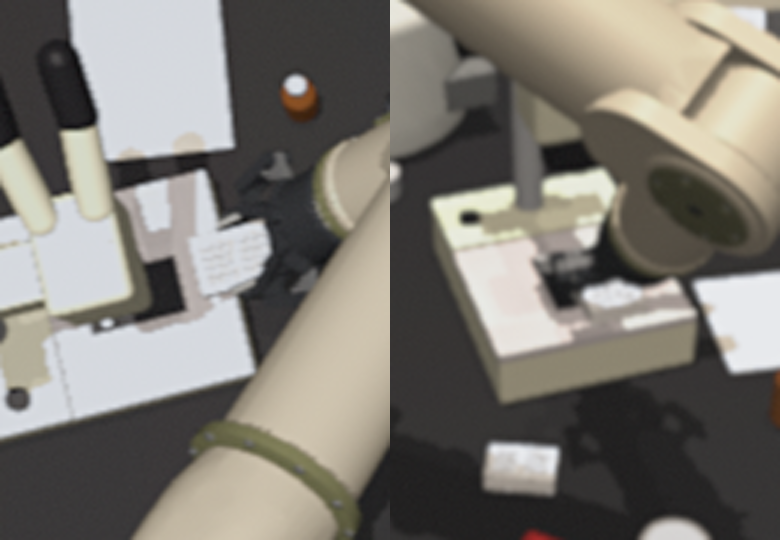

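The held chamber shows at left-crop (232,258), flat in the fingers, and the recess at (165,285). The forearm stays clear of the head at (100,250). I'll advance to just short of the jaw and compare in the same pictures.

```bash
cat >> h.py <<'E'
SEAT=np.array([.5797,.1115,.054,1.818])
def at(w,seat=None):
    s=SEAT if seat is None else seat
    return np.r_[pose(s,[w])[0],s[3]]
def chamber_now(st=None):
    st=st or manip.state(); Rm=R.from_rotvec(st["ee_rot"]); z=Rm.apply([0,0,1]); y=-Rm.apply([0,1,0]); yaw=np.arctan2(-y[0],y[1])
    p=st["position"]; u=np.array([np.cos(yaw),np.sin(yaw)]); return np.r_[p[:2]-TX*u,p[2]-TZ,yaw]
E
python3 - <<'E'
from h import *
print(chamber_now()); 
im={c:cv2.imread(f"pics/{c}2.png") for c in P}
q=edgefit(chamber_now(),[("top",A,B) for A,B in [rect(.039,.027,.018)[i] for i in(1,2)]],im,w=4)
for w in((-.06,0,.045),(-.03,0,.02)): print(w,inc(*tcp(at(w))))
E
```

```text
[0.60329098 0.01310064 0.12030856 1.81437386]
q [0.6028 0.0136 0.1203 1.8207] seg mean res px [('top', np.float64(-0.0)), ('top', np.float64(0.06))]
(-0.06, 0, 0.045) [ 0.071  0.005  0.171 -0.002 -0.006 -0.008]
(-0.03, 0, 0.02) [ 0.098  0.005  0.325 -0.002 -0.006 -0.008]
```

>>> {"method": "drive_tool", "body": {
  "increments": [
    [0.04,0.003,0.08,0,-0.003,-0.004,0.4],
    [0.071,0.005,0.171,-0.002,-0.006,-0.008,0.4],
    [0.085,0.005,0.25,-0.002,-0.006,-0.008,0.4],
    [0.098,0.005,0.325,-0.002,-0.006,-0.008,0.4],
    [0.098,0.005,0.325,-0.002,-0.006,-0.008,0.4]
  ]
}}

```text
clock: 9.38
position: [0.5961, 0.0488, 0.1387]
ee_rot: [-1.551, -1.999, -0.566]
wrist_force: [-0.2, -0.4, -0.3]
gripper_width: 0.0519
gripper_force: 73.4
```

Run:
```python
from h import *
st=manip.state(); print(st["qpos"].round(2),st["position"],st["gripper_width"],st["gripper_force"],st["wrist_force"])
im={c:optics.read_camera(c) for c in P}
for c in im: cv2.imwrite(f"pics/{c}3.png",im[c])
c0=chamber_now(); print(c0, "in seat frame",(pose([0,0,0,-SEAT[3]],[c0[:3]-SEAT[:3]])).round(4))
v=[]
for c in("top","side"):
    u=proj(c,[.58,.10,.12])[0].astype(int); I=cv2.resize(im[c],None,fx=5,fy=5,interpolation=cv2.INTER_CUBIC)
    for A,B in rect(.039,.027,.018): 
        p=np.round((proj(c,pose(c0,[A,B]))+.5)*5-.5).astype(int); cv2.line(I,tuple(map(int,p[0])),tuple(map(int,p[1])),(0,200,0),1)
    for A,B in rect(.047,.028,.006,cx=.008): 
        p=np.round((proj(c,pose(SEAT,[A,B]))+.5)*5-.5).astype(int); cv2.line(I,tuple(map(int,p[0])),tuple(map(int,p[1])),(0,0,255),1)
    x,y=u*5; v.append(I[max(0,y-290):,max(0,x-190):][:580,:390])
cv2.imwrite("pics/p2.png",np.hstack(v))
```

```text
[-0.24  0.71  0.57  1.55 -0.94  1.52  0.87] [0.59611229 0.04879047 0.13874529] 0.051905119988342005 73.36183190345764 [-0.24059261 -0.36491195 -0.27309908]
[0.58757642 0.08398066 0.07501374 1.82038499] in seat frame [[-0.0286 -0.0009  0.021 ]]
```

View pics/p2.png

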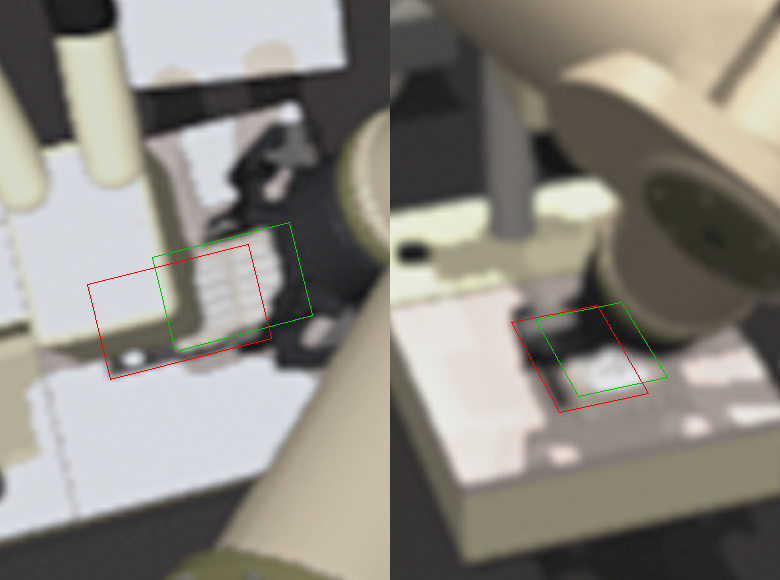

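```bash
cat > m3.py <<'E'
from h import *
im={c:cv2.imread(f"pics/{c}0.png") for c in("side","top")}
H=.06; r=lambda y,a,b:((a,y,H),(b,y,H))
rw=((-.089,-.028,H),(-.089,.028,H))
for yaw in(1.812,1.818,1.824):
    q0=[.5675,.160,0,yaw]
    for nm,segs in(("top",[("top",*rw),("top",*r(.028,-.089,-.03)),("top",*r(-.028,-.089,-.07))]),("side",[("side",*r(.028,-.089,-.03)),("side",*r(-.028,-.089,-.045)),("side",*rw)])):
        print(yaw,nm); q=edgefit(q0,segs,im,free=(0,1),w=3)
        print("  offset of recess in scope frame mm",(pose([0,0,0,-yaw],[[*(q[:2]-np.array(q0[:2])),0]])*1000).round(1))
q0=[.5675,.16,0,1.818]
for s in(("top",*r(.028,-.089,-.03)),("side",*r(.028,-.089,-.045)),("side",*r(-.028,-.089,-.045))): edgefit(q0,[s],im,free=(0,3),w=2.5)
# dark threshold view
v=[]
for c in("top","side"):
    I=cv2.resize(im[c],None,fx=8,fy=8,interpolation=cv2.INTER_CUBIC)
    I=np.clip((I.astype(float)/255)**.6*255,0,255).astype(np.uint8)
    for A,B in[*rect(.047,.028,H,cx=-.042)]:
        p=np.round((proj(c,pose(q0,[A,B]))+.5)*8-.5).astype(int); cv2.line(I,tuple(map(int,p[0])),tuple(map(int,p[1])),(0,200,0),1)
    u=proj(c,pose(q0,[(-.06,0,H)]))[0]*8; x,y=int(u[0]),int(u[1]); v.append(I[max(0,y-170):,max(0,x-190):][:340,:380])
cv2.imwrite("pics/rec.png",np.hstack(v))
E
python3 m3.py
```

```text
1.812 top
q [0.5672 0.1628 0.     1.812 ] seg mean res px [('top', np.float64(0.0)), ('top', np.float64(-0.38)), ('top', np.float64(0.38))]
  offset of recess in scope frame mm [[ 2.8 -0.3  0. ]]
1.812 side
q [0.5664 0.1645 0.     1.812 ] seg mean res px [('side', np.float64(-0.41)), ('side', np.float64(0.46)), ('side', np.float64(0.01))]
  offset of recess in scope frame mm [[ 4.7 -0.   0. ]]
1.818 top
q [0.5668 0.1627 0.     1.818 ] seg mean res px [('top', np.float64(0.0)), ('top', np.float64(-0.4)), ('top', np.float64(0.4))]
  offset of recess in scope frame mm [[2.8 0.1 0. ]]
1.818 side
q [0.566  0.1644 0.     1.818 ] seg mean res px [('side', np.float64(-0.42)), ('side', np.float64(0.46)), ('side', np.float64(0.01))]
  offset of recess in scope frame mm [[4.7 0.3 0. ]]
1.824 top
q [0.5664 0.1626 0.     1.824 ] seg mean res px [('top', np.float64(0.0)), ('top', np.float64(-0.42)), ('top', np.float64(0.43))]
  offset of recess in scope frame mm [[2.8 0.5 0. ]]
1.824 side
q [0.5656 0.1644 0.     1.824 ] seg mean res px [('side', np.float64(-0.43)), ('side', np.float64(0.46)), ('side', np.float64(0.01))]
  offset of recess in scope frame mm [[4.7 0.7 0. ]]
q [0.5684 0.16   0.     1.8219] seg mean res px [('top', np.float64(0.0))]
q [0.5699 0.16   0.     1.8067] seg mean res px [('side', np.float64(0.0))]
q [0.5628 0.16   0.     1.8596] seg mean res px [('side', np.float64(-0.01))]
```

View pics/rec.png

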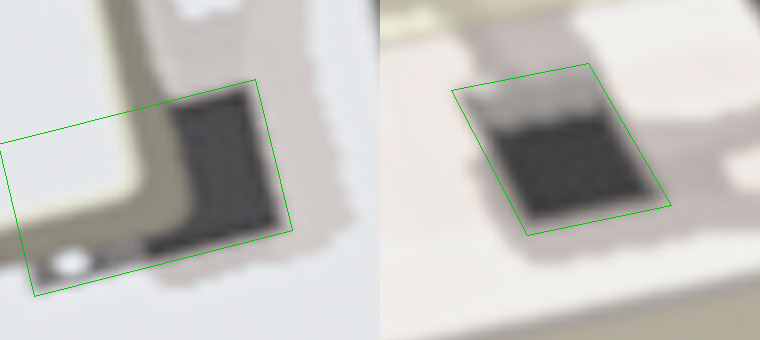

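The recess is centred on my estimate in y within about 0.3 mm. The near wall looks 1–2 mm further in +x, about at left-crop (265,150), after allowing for bright-edge bias. I'll adjust the seat, then lower to 3 mm above the stage and push the jaw.

```bash
sed -i 's/^SEAT=.*/SEAT=np.r_[pose([.5797,.1115,.054,1.818],[(.0015,.0004,0)])[0],1.818]/' h.py
cat > n.py <<'E'
import sys; from h import *
st=manip.state(); c0=chamber_now(st)
Rs=R.from_euler("z",-SEAT[3])
print("chamber in seat frame mm",(Rs.apply(c0[:3]-SEAT[:3])*1000).round(1),"dyaw deg",np.degrees(c0[3]-SEAT[3]).round(2),"F seat",Rs.apply(st["wrist_force"]).round(1),"T",Rs.apply(st["wrist_torque"]).round(2),"grip",st["gripper_width"].round(4),round(st["gripper_force"],1))
for a in sys.argv[1:]:
    w=np.array(eval(a))/1000; print(a,inc(*tcp(at(w)),st))
E
python3 n.py "(-25,0,14)" "(-25,0,9)" "(-12,0,9)" "(-2,0,9)" "(3,0,9)"
```

```text
Traceback (most recent call last):
  File "n.py", line 4, in <module>
    print("chamber in seat frame mm",(Rs.apply(c0[:3]-SEAT[:3])*1000).round(1),"dyaw deg",np.degrees(c0[3]-SEAT[3]).round(2),"F seat",Rs.apply(st["wrist_force"]).round(1),"T",Rs.apply(st["wrist_torque"]).round(2),"grip",st["gripper_width"].round(4),round(st["gripper_force"],1))
                                                                                                                                                                                                                            ^^^^^^^^^^^^^^^^^^^^^^^^^
AttributeError: 'float' object has no attribute 'round'
```

```bash
sed -i 's/st\["gripper_width"\].round(4)/round(st["gripper_width"],4)/' n.py
python3 n.py "(-25,0,14)" "(-25,0,9)" "(-12,0,9)" "(-2,0,9)" "(3,0,9)"
```

```text
chamber in seat frame mm [-30.1  -1.3  21. ] dyaw deg 0.14 F seat [-1.2  0.5 -0.5] T [0.01 0.74 0.  ] grip 0.0515 73.4
(-25,0,14) [-0.002 -0.006  0.035 -0.    -0.     0.004]
(-25,0,9) [-0.015 -0.006  0.05  -0.    -0.     0.004]
(-12,0,9) [ 0.025 -0.005  0.083 -0.    -0.     0.004]
(-2,0,9) [ 0.055 -0.005  0.109 -0.    -0.     0.004]
(3,0,9) [ 0.071 -0.005  0.122 -0.    -0.     0.004]
```

>>> {"method": "drive_tool", "body": {
  "increments": [
    [-0.002,-0.006,0.035,0,0,0.004,0.4],
    [-0.015,-0.006,0.05,0,0,0.004,0.4],
    [0.005,-0.005,0.066,0,0,0.004,0.4],
    [0.005,-0.005,0.066,0,0,0.004,0.4]
  ]
}}

```text
clock: 9.98
position: [0.5927, 0.0596, 0.1282]
ee_rot: [-1.554, -1.998, -0.567]
wrist_force: [0.2, 0.1, -0.6]
gripper_width: 0.0522
gripper_force: 73.4
```

```bash
python3 n.py "(-8,0,9)" "(-2,0,9)" "(3,0,9)"
```

```text
chamber in seat frame mm [-17.   -0.3   9.2] dyaw deg 0.09 F seat [ 0.1 -0.3 -0.6] T [-0.01  0.8  -0.05] grip 0.0522 73.4
(-8,0,9) [ 0.027 -0.001  0.024 -0.001 -0.002  0.002]
(-2,0,9) [ 0.045 -0.001  0.039 -0.001 -0.002  0.002]
(3,0,9) [ 0.061 -0.001  0.052 -0.001 -0.002  0.002]
```

Now the push, first to just past the expected contact.

>>> {"method": "drive_tool", "body": {
  "increments": [
    [0.015,-0.001,0.012,0,0,0.002,0.4],
    [0.027,-0.001,0.024,0,0,0.002,0.4],
    [0.045,-0.001,0.039,0,0,0.002,0.4],
    [0.045,-0.001,0.039,0,0,0.002,0.4]
  ]
}}

```text
clock: 10.48
position: [0.589, 0.0728, 0.128]
ee_rot: [-1.558, -1.997, -0.566]
wrist_force: [0.9, -5.1, 0.3]
gripper_width: 0.052
gripper_force: 73.7
```

```bash
python3 n.py "(3,0,9)" "(4,0,9)"
```

```text
chamber in seat frame mm [-3.3  0.   9. ] dyaw deg -0.06 F seat [-5.1  0.4  0.3] T [0.13 1.39 0.  ] grip 0.052 73.7
(3,0,9) [ 0.019  0.     0.016  0.     0.001 -0.002]
(4,0,9) [ 0.022  0.     0.019  0.     0.001 -0.002]
```

>>> {"method": "drive_tool", "body": {
  "increments": [
    [0.012,0,0.01,0,0.001,-0.002,0.4],
    [0.022,0,0.019,0,0.001,-0.002,0.4],
    [0.022,0,0.019,0,0.001,-0.002,0.4]
  ]
}}

```text
clock: 10.85
position: [0.5875, 0.0787, 0.1279]
ee_rot: [-1.558, -1.998, -0.567]
wrist_force: [0.4, -6.3, 0.8]
gripper_width: 0.0517
gripper_force: 73.9
```

```bash
python3 n.py "(3,0,9)" "(3,0,5)" "(3,0,2)" "(3,0,-1)"
```

```text
chamber in seat frame mm [2.8 0.  8.9] dyaw deg -0.07 F seat [-6.2  1.2  0.8] T [0.16 1.68 0.09] grip 0.0517 73.9
(3,0,9) [ 0.001  0.     0.     0.001  0.001 -0.001]
(3,0,5) [-0.009  0.     0.013  0.001  0.001 -0.001]
(3,0,2) [-0.017  0.     0.022  0.001  0.001 -0.001]
(3,0,-1) [-0.025  0.     0.031  0.001  0.001 -0.001]
```

>>> {"method": "drive_tool", "body": {
  "increments": [
    [-0.005,0,0.007,0,0,0,0.4],
    [-0.011,0,0.015,0,0,0,0.4],
    [-0.011,0,0.015,0,0,0,0.4]
  ]
}}

```text
clock: 11.22
position: [0.5877, 0.0786, 0.1233]
ee_rot: [-1.559, -1.998, -0.568]
wrist_force: [2.7, -6.1, 0.4]
gripper_width: 0.0522
gripper_force: 74.0
```

```bash
python3 n.py "(3,0,2)" "(3,0,-1)"
```

```text
chamber in seat frame mm [ 2.7 -0.2  4.3] dyaw deg -0.11 F seat [-6.6 -1.2  0.4] T [ 0.01  1.66 -0.12] grip 0.0522 74.0
(3,0,2) [-0.005 -0.001  0.008  0.003  0.001 -0.001]
(3,0,-1) [-0.013 -0.001  0.017  0.003  0.001 -0.001]
```

>>> {"method": "drive_tool", "body": {
  "increments": [
    [-0.005,-0.001,0.008,0.001,0,0,0.4],
    [-0.011,-0.001,0.014,0.001,0,0,0.4],
    [-0.011,-0.001,0.014,0.001,0,0,0.4]
  ]
}}

```text
clock: 11.6
position: [0.5875, 0.0788, 0.1189]
ee_rot: [-1.559, -1.998, -0.567]
wrist_force: [2.7, -6.4, 1.3]
gripper_width: 0.052
gripper_force: 73.8
```

```bash
python3 n.py "(3,0,-1)" "(3,0,-3)"
```

```text
chamber in seat frame mm [ 2.9 -0.  -0.1] dyaw deg -0.09 F seat [-6.9 -1.1  1.3] T [-0.1   1.64 -0.18] grip 0.052 73.8
(3,0,-1) [-0.002  0.     0.003  0.002  0.001 -0.001]
(3,0,-3) [-0.007  0.     0.009  0.002  0.001 -0.001]
```

Almost on the floor. I'll press a little further to find it.

>>> {"method": "drive_tool", "body": {
  "increments": [
    [-0.004,0,0.005,0,0,0,0.4],
    [-0.006,0,0.008,0,0,0,0.4],
    [-0.006,0,0.008,0,0,0,0.4]
  ]
}}

```text
clock: 11.98
position: [0.5875, 0.0787, 0.1187]
ee_rot: [-1.557, -1.998, -0.57]
wrist_force: [-3.2, -9.8, 15.9]
gripper_width: 0.0518
gripper_force: 75.4
```

```bash
python3 n.py "(0,0,-1)" "(-1.5,0,-1)"
```

```text
chamber in seat frame mm [ 2.8  0.  -0.3] dyaw deg -0.06 F seat [-8.7  5.5 15.9] T [ 1.21 -0.04  0.57] grip 0.0518 75.4
(0,0,-1) [-0.01   0.    -0.005  0.003 -0.001  0.   ]
(-1.5,0,-1) [-0.015  0.    -0.009  0.003 -0.001  0.   ]
```

>>> {"method": "drive_tool", "body": {
  "increments": [
    [-0.005,0,-0.007,0,0,0,0.4],
    [-0.009,0,-0.013,0,0,0,0.4],
    [-0.009,0,-0.013,0,0,0,0.4]
  ]
}}

```text
clock: 12.35
position: [0.5882, 0.0768, 0.1187]
ee_rot: [-1.554, -1.997, -0.569]
wrist_force: [-1.1, -1.9, 8.6]
gripper_width: 0.052
gripper_force: 74.3
```

```bash
python3 n.py "(0,0,-1)" "(-1.5,0,-1)"
```

```text
chamber in seat frame mm [ 0.8 -0.1 -0.3] dyaw deg 0.03 F seat [-1.6  1.5  8.6] T [0.46 0.03 0.05] grip 0.052 74.3
(0,0,-1) [-0.004 -0.001 -0.     0.001 -0.003  0.002]
(-1.5,0,-1) [-0.009 -0.001 -0.004  0.001 -0.003  0.002]
```

>>> {"method": "drive_tool", "body": {
  "increments": [
    [-0.001,0,-0.002,0,0,0,0.6],
    [0,0,-0.004,0,0,0,0.75],
    [0,0,-0.004,0,0,0,0.85],
    [0,0,-0.004,0,0,0,0.85]
  ],
  "squeeze": 20
}}

```text
clock: 12.85
position: [0.5877, 0.0765, 0.1178]
ee_rot: [-1.554, -1.997, -0.566]
wrist_force: [-0.6, 0.0, -0.8]
gripper_width: 0.0728
gripper_force: 0.0
```

```bash
python3 n.py
```

```text
chamber in seat frame mm [ 0.6  0.4 -1.2] dyaw deg 0.06 F seat [ 0.2  0.5 -0.8] T [0.03 0.64 0.03] grip 0.0728 0.0
```

>>> {"method": "drive_tool", "body": {
  "increments": [
    [0,0,-0.08,0,0,0,0.85],
    [0,0,-0.2,0,0,0,0.85],
    [0,0,-0.4,0,0,0,0.85],
    [0,0,-0.6,0,0,0,0.85],
    [0,0,-0.8,0,0,0,0.85],
    [0,0,-0.8,0,0,0,0.85]
  ]
}}

```text
clock: 13.6
position: [0.6203, -0.0536, 0.2752]
ee_rot: [-1.563, -2.001, -0.57]
wrist_force: [-1.0, -0.9, -0.9]
gripper_width: 0.0728
gripper_force: 0.0
```

>>> {"method": "drive_tool", "body": {
  "increments": [
    [-0.4,0.1,-0.3,0,0,0,0.85],
    [-0.8,0.1,-0.5,0,0,0,0.85],
    [-0.8,0.1,-0.5,0,0,0,0.85],
    [-0.8,0.1,-0.5,0,0,0,0.85],
    [-0.8,0.1,-0.5,0,0,0,0.85]
  ]
}}

```text
clock: 14.22
position: [0.7005, -0.2714, 0.2346]
ee_rot: [-1.558, -1.991, -0.566]
wrist_force: [0.6, -0.0, 0.7]
gripper_width: 0.0726
gripper_force: 0.0
```

Run:
```python
from h import *
im={c:optics.read_camera(c) for c in P}
for c in im: cv2.imwrite(f"pics/{c}4.png",im[c])
v=[]
for c in("top","side"):
    u=proj(c,[.58,.10,.07])[0].astype(int); I=cv2.resize(im[c],None,fx=6,fy=6,interpolation=cv2.INTER_CUBIC)
    for A,B in rect(.039,.027,.018): 
        p=np.round((proj(c,pose(SEAT,[A,B]))+.5)*6-.5).astype(int); cv2.line(I,tuple(map(int,p[0])),tuple(map(int,p[1])),(0,200,0),1)
    x,y=u*6; v.append(I[max(0,y-250):,max(0,x-190):][:500,:390])
cv2.imwrite("pics/p3.png",np.hstack(v)); print(manip.state()["clock"])
```

```text
14.325
```

View pics/p3.png

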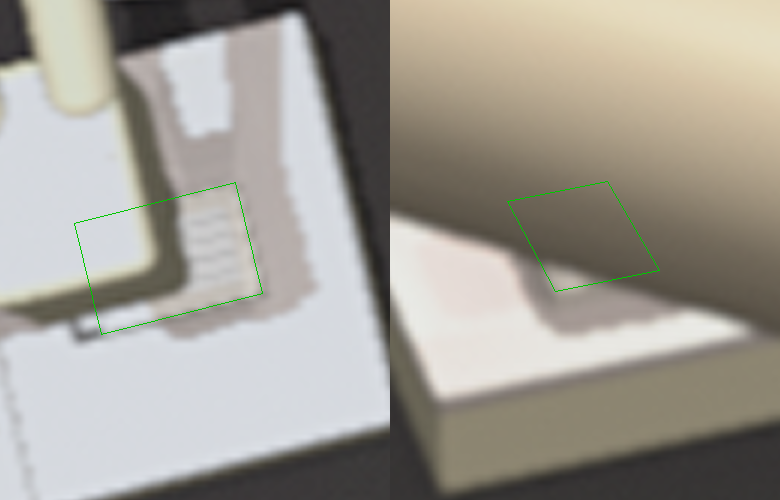

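Run:
```python
from h import *
st=manip.state(); R0=R.from_rotvec(st["ee_rot"]); print(R0.inv().apply([-.25,-.12,.08])/.25, R0.inv().apply([-.1,-.1,.0])/.25)
```

```text
[ 0.03427877 -1.08680845 -0.38790767] [-0.22312483 -0.4848243  -0.18751189]
```

>>> {"method": "drive_tool", "body": {
  "increments": [
    [0.03,-1,-0.39,0,0,0,0.85],
    [0.03,-1,-0.39,0,0,0,0.85],
    [0.03,-1,-0.39,0,0,0,0.85],
    [0.03,-1,-0.39,0,0,0,0.85],
    [0.03,-1,-0.39,0,0,0,0.85],
    [0.03,-1,-0.39,0,0,0,0.85]
  ]
}}

```text
clock: 15.08
position: [0.4718, -0.3855, 0.3188]
ee_rot: [-1.557, -1.997, -0.568]
wrist_force: [0.4, 0.9, -0.1]
gripper_width: 0.0727
gripper_force: 0.0
```

Run:
```python
from h import *
im={c:optics.read_camera(c) for c in P}
for c in im: cv2.imwrite(f"pics/{c}5.png",im[c])
v=[]
for c in("top","side"):
    u=proj(c,[.58,.08,.07])[0].astype(int); I=cv2.resize(im[c],None,fx=6,fy=6,interpolation=cv2.INTER_CUBIC)
    x,y=u*6; v.append(I[max(0,y-250):,max(0,x-190):][:500,:390])
cv2.imwrite("pics/p4.png",np.hstack(v)); print(manip.state()["clock"])
T=rect(.039,.027,.018)
q=edgefit(SEAT,[("top",*T[2]),("top",*T[3]),("side",*T[2]),("side",*T[3]),("side",*T[0])],im,w=3)
print((R.from_euler("z",-SEAT[3]).apply(q[:3]-SEAT[:3])*1000).round(1), np.degrees(q[3]-SEAT[3]))
q=edgefit(SEAT,[("side",*T[2]),("side",*T[3]),("side",*T[0])],im,w=3)
```

```text
15.175
q [0.5905 0.1171 0.054  1.9686] seg mean res px [('top', np.float64(0.1)), ('top', np.float64(-0.09)), ('side', np.float64(1.46)), ('side', np.float64(0.04))]
[  1.2 -12.3   0. ] 8.627221991812469h.py:24: RuntimeWarning: invalid value encountered in divide
  wt=gr**4; off=(wt*s).sum(1)/wt.sum(1)
Traceback (most recent call last):
  File "h.py", line 32, in edgefit
    sol=least_squares(res,q[list(free)],loss="soft_l1",f_scale=.4,x_scale=[.01]*len(free)); q[list(free)]=sol.x
  File "h.py", line 31, in res
    return np.concatenate(r)
           ~~~~~~~~~~~~~~^^^
ValueError: need at least one array to concatenate
```

View pics/p4.png

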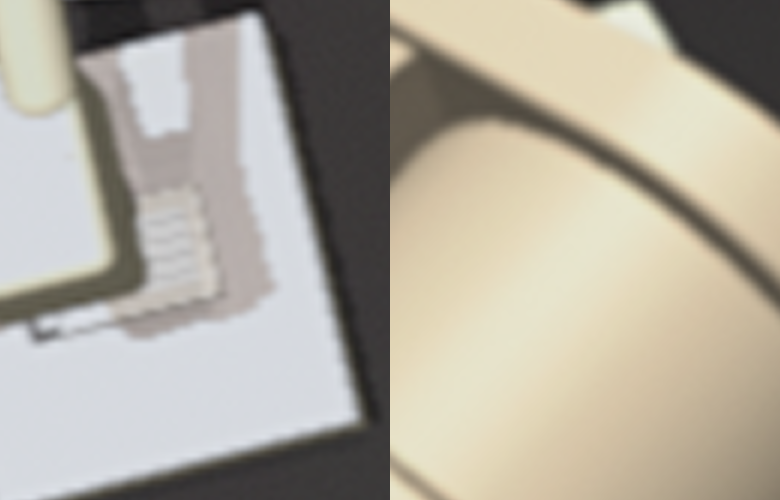

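The left crop shows the chamber lying square in the recess at (175,245) with a thin, even side gap and the jaw at (45,330). The arm blocks the side view, so I'll tuck it away and check the fit numerically.

Run:
```python
from h import *
for c in P: print(c,(-cv2.Rodrigues(P[c]["rvec"])[0].T@P[c]["tvec"]).round(3))
st=manip.state(); R0=R.from_rotvec(st["ee_rot"]); print(st["qpos"].round(2)); 
Rn=Rtool(1.5,0.1,-1)
print(np.r_[R0.inv().apply(np.array([.40,-.20,.40])-st["position"])/.25,(R0.inv()*Rn).as_rotvec()/np.radians(45)].round(2))
```

```text
side [ 0.499 -0.853  0.803]
top [ 0.42  -0.125  1.389]
[ 0.8   0.74 -0.02  0.94 -0.37  2.05  0.95]
[ 0.81 -0.1   0.25 -0.16 -0.76  0.38]
```

>>> {"method": "drive_tool", "body": {
  "increments": [
    [0.3,-0.2,-0.1,-0.08,-0.38,0.19,0.85],
    [0.5,-0.3,0.02,-0.16,-0.76,0.38,0.85],
    [0.5,-0.3,0.02,-0.16,-0.76,0.38,0.85],
    [0.5,-0.3,0.02,-0.16,-0.76,0.38,0.85],
    [0.5,-0.3,0.02,-0.16,-0.76,0.38,0.85],
    [0.5,-0.3,0.02,-0.16,-0.76,0.38,0.85]
  ]
}}

```text
clock: 15.92
position: [0.3765, -0.3073, 0.3932]
ee_rot: [-2.242, -2.095, -0.111]
wrist_force: [-0.1, -1.1, -0.7]
gripper_width: 0.0727
gripper_force: 0.0
```

```bash
cat > chk.py <<'E'
from h import *
im={c:optics.read_camera(c) for c in P}
for c in P: 
    print(c,[(n,round(d["score"],2),np.round(d["rect"])) for n in("chamber","small_chamber","round_dish","scope") for d in finder.outline_of(n,c)[:5]])
    if c=="side": print([(round(d["score"],2),d["position"]) for d in finder.spot_point("jaw_face",c)], "expected jaw home",proj(c,at((.039,0,.018))[:3]).round(1),"chamber top rect",np.r_[[proj(c,at(A)[:3])[0] for A,B in rect(.039,.027,.018)]].round(1).tolist())
T=rect(.039,.027,.018)
for segs in([("side",*T[2]),("side",*T[3]),("side",*T[0])],[("side",*T[2]),("side",*T[3]),("side",*T[0]),("top",*T[2]),("top",*T[3])]):
  for fr in((0,1,3),(0,1,2)):
    try:
        q=edgefit(SEAT,segs,im,w=2.5,free=fr); print((R.from_euler("z",-SEAT[3]).apply(q[:3]-SEAT[:3])*1000).round(1), np.degrees(q[3]-SEAT[3]).round(1))
    except ValueError as e: print(e)
print(manip.state()["clock"],manip.state()["position"])
np.set_printoptions(linewidth=250)
for c in P: # brightness profile along the chamber/jaw centreline and across, in mm, at top height
    g=cv2.cvtColor(im[c],cv2.COLOR_BGR2GRAY).astype(float)
    for nm,pts in(("x",[(x/1000,.015,.018) for x in range(-60,70,4)]),("y",[(-.025,y/1000,.018) for y in range(-44,45,4)])):
        uv=proj(c,[at(p)[:3] for p in pts]); print(c,nm,map_coordinates(g,[uv[:,1],uv[:,0]],order=1).astype(int))
E
python3 chk.py
```

```text
side [('chamber', 0.85, array([202., 310., 245., 352.])), ('chamber', 0.74, array([280., 163., 302., 184.])), ('chamber', 0.72, array([268., 261., 298., 293.])), ('chamber', 0.57, array([256., 361., 301., 405.])), ('small_chamber', 0.75, array([265., 232., 291., 246.])), ('round_dish', 0.68, array([315., 258., 339., 281.])), ('scope', 0.74, array([246.,  46., 352., 217.])), ('scope', 0.53, array([314., 257., 340., 284.]))]
[(0.56, [325.4, 265.5]), (0.35, [289.5, 167.9])] expected jaw home [[288.7 166.8]] chamber top rect [[305.8, 179.9], [297.1, 165.1], [280.3, 168.4], [288.3, 183.5]]
top [('chamber', 0.8, array([178., 183., 205., 209.])), ('chamber', 0.64, array([380., 206., 410., 238.])), ('chamber', 0.63, array([335., 250., 355., 275.])), ('small_chamber', 0.76, array([256., 208., 270., 228.])), ('round_dish', 0.63, array([290., 169., 310., 187.])), ('scope', 0.62, array([ 86., 113., 228., 248.]))]
q [0.5791 0.1123 0.054  1.8187] seg mean res px [('side', np.float64(-0.02)), ('side', np.float64(-0.0)), ('side', np.float64(0.12))]
[-0.6 -0.   0. ] 0.0
q [0.5819 0.14   0.0323 1.818 
[... 370 characters left out ...]
g mean res px [('side', np.float64(0.0)), ('side', np.float64(-0.01)), ('side', np.float64(0.07)), ('top', np.float64(-0.1)), ('top', np.float64(0.01))]
[ 0.5 -0.2 -0.9] 0.0
16.475 [ 0.37589445 -0.30805694  0.39405023]
side x [155 154 151 148 153 169 184 187 190 193 197 198 199 198 192 181 180 184 190 197 202 208 208 202 195 180 165 155 151 150 147 148 144]
side y [151 151 153 153 158 168 178 187 192 194 189 192 189 192 191 191 181 166 141 127 137 172 212]
top x [180 177 176 177 175 179 201 199 196 197 193 196 199 183 143 106 102 102  95 105 107 100 110 109 105 109 111 103  99 101 107 113 136]
top y [162 161 164 163 171 187 190 195 194 202 194 201 189 200 194 198 190 186 155 153 171 212 218]
```

```bash
python3 -c "
from rig import job_done
print(job_done())"
```

```text
the job is handed in; nothing more can be done
None
```

The 78 x 54 mm white chamber is in the recess, clamped by the jaw and released, and the job was handed in at about 16.5 s. Camera fits put it within about 1 mm of home and flat, the small chamber and round dish still show where they were, and no force reading suggested the head was touched; the hand-in returned no verdict.

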